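# Press a retaining bar home behind the lips of a tube cradle

### The job

Pick up the loose retaining bar and lay it, knob up and centred, across the two end supports of the tube cradle, over the tubes and still in front of the two lips. Then slide it straight back, away from the open front, under both lips against the spring plungers until both ends are fully home against the back walls. Keep hold of it: finish while still holding the bar pressed home (the springs push it out otherwise) so that it can be screwed down, and leave the other things on the bench where they are.

Things in the scene. Friction and masses are not known exactly. Their poses are not given: they have to be found in the camera images.
- tube_cradle: Fixed cradle (130 x 270 mm base, 137 mm high): a blue rack of four capped tubes (caps reach z = 115 mm) between two steel end supports. Origin: centre of the base's underside; z up, +x from the open front toward the back walls (the pushing direction, roughly away from the robot), y along the row of supports. A bar pushed home has its middle at x = 0; laid in front of the lips, at about x = -30 mm.
- ledge_left (a point): On the flat top of the left (+y) support's ledge, cradle frame x = 0, y = 107, z = 120 mm. The ledge is 30 mm wide (y = 92 to 122) and runs from x = -58 mm to a vertical back wall at x = +22 mm.
- ledge_right (a point): The same on the right (-y) support, y = -107 mm.
- lip_left (a point): Front lower edge of the left lip, cradle frame x = 8, y = 107, z = 131 mm: the lip, 6 mm thick, overhangs the rear of the ledge from here back to the wall, leaving a slot 11 mm high and 14 mm deep. Hidden in it, a round 8 mm spring plunger stands 6 mm out of the back wall (tip at x = 16, centre z = 125.5 mm).
- lip_right (a point): The same on the right (-y) support, y = -107 mm.
- retaining_bar: Loose retaining bar, about 0.28 kg: flat aluminium 44 (x) x 240 (y) x 8 mm, with a black square grip knob 26 x 26 mm in its middle standing from z = 8 to 48 mm. Origin: centre of the underside; y along its length, z up (knob up); the same either way round. It starts flat on the bench. It does not fit through the slot other than flat.
- knob (a point): Middle of the bar's grip knob, 30 mm above the bar's underside; knob faces look along the bar's x and y.
- bar_end_left (a point): On the underside of the bar, 107 mm from its middle along +y: lies over the middle of the left support when the bar is placed +y to the cradle's +y.
- bar_end_right (a point): On the underside of the bar, 107 mm from its middle along -y.
- plunger_left (a joint): Travel in m of the spring plunger in the support at the cradle's +y: 0 standing out, 0.006 when the bar is against the back wall. It takes 2 N to start it and about 4 N at 0.006 (333 N/m), so both together push back with about 4 to 8 N; sliding friction adds 1 to 4 N, more if the bar is pressed down on the ledges. At the wall the resistance rises steeply.
- plunger_right (a joint): The same for the support at -y.
- petri: Closed round petri dish, 60 mm across, 16 mm high, loose on the bench; a bystander. Origin: centre of its underside.
- marker_pen: Red and white marker pen, 135 mm long, 17 mm thick, lying loose; a bystander.
- tape_roll: Roll of brown tape, 92 mm across, 48 mm high, loose at the back; a bystander.

How it is judged:
On the way, in this order (a step that is already met when the one before it is completed fails the run):
1. the bar lies across both supports, in front of the plungers (z of bar_end_left in the frame of tube_cradle between 0.117 and 0.1235 m and z of bar_end_right in the frame of tube_cradle between 0.117 and 0.1235 m and y of retaining_bar in the frame of tube_cradle between -0.014 and 0.014 m and x of retaining_bar in the frame of tube_cradle between -0.06 and -0.0065 m), for 0.15 s.
2. the bar is pressed home under both lips, held by the robot (z of bar_end_left in the frame of tube_cradle between 0.117 and 0.1235 m and z of bar_end_right in the frame of tube_cradle between 0.117 and 0.1235 m and y of retaining_bar in the frame of tube_cradle between -0.014 and 0.014 m and value of joint each of plunger_left, plunger_right above 0.0045 m and x of retaining_bar in the frame of tube_cradle above -0.0025 m and angle between the y axis of retaining_bar and the y axis of tube_cradle, either way round below 0.05 rad and angle between retaining_bar's own z axis and vertical below 0.06 rad and contact force between the fingers and retaining_bar above 1.5 N), for 0.3 s.
At the end, for the whole second after the job is handed in: The bar lies flat (3.5 mm), knob up, on both ledges under both lips, centred within 14 mm, parallel within 0.05 rad, at most 2.5 mm short of home, both plungers pressed in over 4.5 of 6 mm, the bar still and the fingers bearing on it with over 1.5 N (all of step 2 and linear speed of retaining_bar below 0.02 m/s); the arm keeps its last pose, push and grip.
It fails at once if the petri dish was displaced by more than 30 mm (distance of petri from where it was at the start of the episode above 0.03 m).
It fails at once if the marker was displaced by more than 30 mm (distance of marker_pen from where it was at the start of the episode above 0.03 m).
It fails at once if the tape roll was displaced by more than 30 mm (distance of tape_roll from where it was at the start of the episode above 0.03 m).
It also fails if it takes over 45 s, if anything falls off the work surface, if the arm or the gripper's body presses on something with over 40 N, if the wrist force passes 120 N, or if a joint passes its speed limit or range.

### The arm

A 7-joint arm with a two-finger parallel gripper is mounted at the origin on a cart in front of the work surface, level with it; the furniture and walls round the work are solid. World frame = base frame: x ahead of the robot, y to its left, z up, the work surface at z = 0. Lengths are in m, angles in rad, forces in N, time in s.
With the tool pointing down it reaches from about 0.425 to 0.925 m from the base axis. Payload 6.8 kg.
Tool frame: the origin (TCP) lies at the very end of the fingers, on their centre line; the grasp point (between the pads) lies 19 mm behind it; z points along the fingers, y is the line along which they close (so a half turn about z gives the same grasp; the last joint's range is limited). The gripper opens to 85 mm and grips with 20 to 120 N. Pads are 22 mm wide; open, the fingers measure 114 mm over their backs; the gripper's body (76 mm by 85 mm) begins 54 mm behind the grasp point. The pads swing forward as they close: fully open they stand 13 mm farther back than shut.
Start: joints at [-1.208, 0.477, 0.022, 1.555, -0.011, 1.109, -0.083], TCP at [0.306, 0.602, 0.231] pointing down, gripper open.
Joint ranges: [-2.96, 2.96], [-0.34, 2.1], [-1.41, 1.46], [0.24, 2.44], [-1.37, 4.51], [0.17, 1.92], [-2.96, 2.96]. Speed limits (rad/s): [2.39, 2.39, 3.14, 3.14, 3.14, 3.14, 3.14].

### API

Orientations are given as a unit quaternion [w, x, y, z].
In Python, from station import telemetry, viewer, job, search_frame, cut_out gives the robot as it stands. The module is installed in compiled form; this text tells all that it offers.
- The arm moves only by the shell command python3 -m crank 'ROWS' [FORCE]. ROWS is JSON, a list of rows, each an object with "delta_rot": the turn, a rotation vector about the tool's x, y, z in degrees, a list of three; "xyz": the shift along the tool's x, y, z in m, a list of three; "fingers": the gripper command: -1 is fully open, 1 is shut, values between are in proportion. In form: [{"delta_rot": [ax, ay, az], "xyz": [dx, dy, dz], "fingers": fingers}, ...]. A call has 1 to 10 rows; each row is the pose to reach, as a shift and turn from the pose commanded when the call began, along the tool's axes at that moment; what a row does not reach only later rows make up. A row lasts 1/10 s, in which the tool goes at most 50 mm and 8.59 degrees, less where a joint would pass 70% of its speed; a pose out of reach is approached as far as the arm can. A call with a gripper value outside its range is refused whole. The fingers move at their own pace and stop on an object; FORCE is the grip in N (left out, the last holds). Time passes only in rows, so rows that repeat a pose let the fingers close. It gives the time, the measured TCP pose, the force, the opening and the grip force at its end, in the units of the state.
- telemetry.get_obs(): the state, without advancing time (a new reading comes with each control period).
- viewer.read_camera(name): name is "scene" or "top" or "wrist"; returns a dict with "img" (400x640x3 uint8, red, green, blue), "fx", "fy", "cx", "cy" (pixels), "origin" and "rotation" of the camera in the world. Camera axes: x right, y up, looking along -z (the intrinsics and any distortion apply to the point x, -y, -z); pixel columns grow to the right and rows downward; lengths in m; the calibration is good to about 2 mm. A picture is of the moment at which its call begins. There is no depth.
- job.hand_in(): hands the job in; it is judged then, once.
Trained networks look in the newest picture that a camera, given by its name, has taken for a name from the list of things; names that differ only in an ending like _2 or _b are one class to them, and where a whole thing is asked for, a point or a joint stands for the part that bears it (a point fixed in the world has none). Each returns a list of dicts, best first, with "score" (0 to 1); they miss things now and then, are a little off and sometimes report something else, mostly with a low value. They report only what shows in the picture. A call takes as long as a camera call.
- search_frame(camera, thing): "pixel" ([column, row] in pixels, amid what is visible of it).
- cut_out(camera, thing): "pixels" (400x640 bool, what is visible of it) and "pixel" ([column, row] in pixels, amid what is visible of it).
The state is a dict: "t": time; "q": joint angles; "joint_vel": joint speeds; "joint_torque": joint torques, N m; "eef_pos": TCP position; "tool_rot": TCP orientation; "contact_force": force on the tool from outside, world axes, zero at the start; "torque": the same for the moment, N m; "gripper_width": opening from 0.0 (shut) to 1.0 (fully open); "grasp_force": force on a finger pad.
Only numpy, scipy, OpenCV 4.12 (cv2) and the standard library are available. Lean on these libraries where they do the work, as an engineer would, in place of code of your own. Each camera call takes 0.05 s, during which the arm holds its last target. There are 200 camera calls.

## Working session

There is one attempt and no reset: what is moved stays moved. The work goes in short steps, Python scripts to look and compute and a shell command to move; the robot and the scene stay as the last step left them, time stands still between calls to the robot, and variables do not carry over. Pictures are saved under pics/ and viewed, at most 10 in all, crops included, and the job is handed in when it is done.

```bash
mkdir -p pics
cat > h.py <<'E'
import numpy as np, cv2
from station import telemetry, viewer, job, search_frame, cut_out
def ray(c,p):
    d=np.array([(p[0]-c['cx'])/c['fx'],-(p[1]-c['cy'])/c['fy'],-1.]);return np.array(c['origin']),np.array(c['rotation']).reshape(3,3)@d
def onz(c,p,z):
    o,d=ray(c,p);return o+d*(z-o[2])/d[2]
def proj(c,P):
    v=np.array(c['rotation']).reshape(3,3).T@(np.array(P)-np.array(c['origin']))
    return np.array([c['cx']+c['fx']*v[0]/-v[2],c['cy']-c['fy']*v[1]/-v[2]])
E
python3 - <<'E'
from h import *
s=telemetry.get_obs();print({k:np.round(v,3).tolist() for k,v in s.items()})
for n in ['top','scene']:
    c=viewer.read_camera(n);cv2.imwrite(f'pics/{n}0.png',c['img'][:,:,::-1]);print(n,{k:np.round(v,3).tolist() for k,v in c.items() if k!='img'})
    for t in ['tube_cradle','ledge_left','ledge_right','lip_left','lip_right','retaining_bar','knob','bar_end_left','bar_end_right','petri','marker_pen','tape_roll']:
        print(t,[(np.round(r['pixel'],1).tolist(),round(float(r['score']),2)) for r in search_frame(n,t)[:2]])
E
```

```text
{'t': 0.0, 'q': [-1.208, 0.478, 0.022, 1.556, -0.012, 1.109, -0.083], 'joint_vel': [-0.001, 0.001, 0.0, 0.001, 0.0, -0.0, -0.002], 'joint_torque': [-0.001, -59.645, 1.607, -28.12, 0.012, 0.009, 0.0], 'eef_pos': [0.306, 0.601, 0.23], 'tool_rot': [-0.0, 0.233, 0.972, -0.001], 'contact_force': [-0.139, -0.269, 0.392], 'torque': [-0.036, -0.018, -0.033], 'grasp_force': 0.0, 'gripper_width': 1.002}
top {'fx': 382.762, 'fy': 382.762, 'cx': 314.76, 'cy': 201.011, 'origin': [0.434, -0.005, 1.133], 'rotation': [-0.702, -0.075, 0.063, 0.705]}
tube_cradle [([392.3, 254.0], 0.82)]
ledge_left [([391.2, 256.5], 0.64)]
ledge_right [([393.1, 251.4], 0.96)]
lip_left [([389.6, 258.5], 0.75)]
lip_right [([391.7, 253.3], 0.76)]
retaining_bar [([232.6, 233.1], 0.66), ([392.7, 259.3], 0.36)]
knob [([234.0, 236.0], 0.65)]
bar_end_left [([236.2, 231.8], 0.57), ([271.6, 152.5], 0.53)]
bar_end_right [([233.6, 232.3], 0.59)]
petri [([322.8, 272.3], 0.74)]
marker_pen [([319.2, 218.1], 0.52)]
tape_roll [([267.2, 153.7], 0.62), ([233.3, 234.5], 0.55)]
scene {'fx': 495.764, 'fy': 495.764, 'cx': 312.873, 'cy': 196.591, 'origin': [-0.283, -0.516, 1.311], 'rotation': [0.814, 0.299, -0.173, -0.467]}
tube_cradle [([350.3, 263.3], 0.76)]
ledge_left [([351.9, 263.9], 0.59)]
ledge_right []
lip_left [([348.8, 259.9], 0.9), ([313.0, 211.7], 0.59)]
lip_right [([353.6, 263.6], 0.62)]
retaining_bar [([242.5, 199.3], 0.9)]
knob [([245.8, 196.2], 0.7), ([311.3, 215.2], 0.53)]
bar_end_left [([240.5, 194.7], 0.82)]
bar_end_right [([245.5, 199.8], 0.64)]
petri [([287.7, 253.7], 0.61)]
marker_pen [([311.3, 216.6], 0.54)]
tape_roll [([306.8, 157.2], 0.68)]
```

View pics/top0.png

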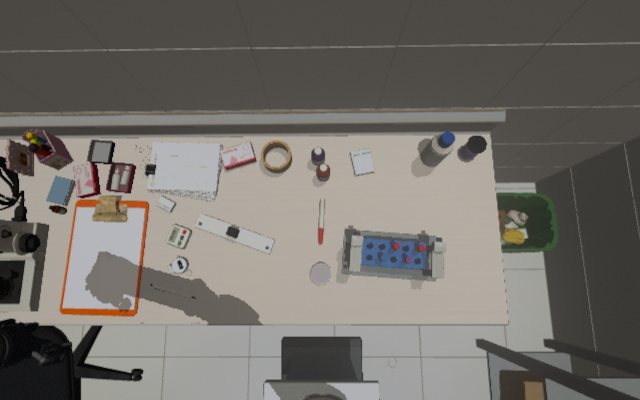

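View pics/scene0.png

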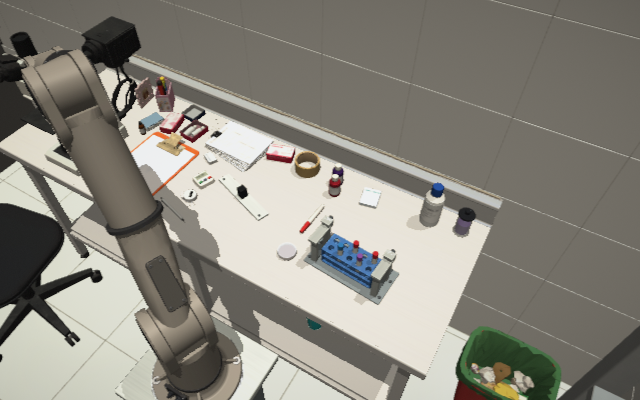

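```bash
sed -i "s/np.array(c\['rotation'\]).reshape(3,3)/RM(c)/" h.py
cat >> h.py <<'E'
from scipy.spatial.transform import Rotation as R
def RM(c): return R.from_quat(c['rotation'],scalar_first=True).as_matrix()
def rect(c,n,t,z):
    m=cut_out(n,t)
    if not m: return None
    u=m[0]['pixels'].astype(np.uint8);k,l,st,ce=cv2.connectedComponentsWithStats(u);i=1+st[1:,4].argmax()
    r,cc=np.nonzero(l==i)
    P=np.array([onz(c,(a,b),z)[:2] for a,b in zip(cc,r)])*1000
    (x,y),(w,h),a=cv2.minAreaRect(P.astype(np.float32))
    if w<h: a+=90
    return dict(score=m[0]['score'],c=np.round([x,y],1),size=np.round([max(w,h),min(w,h)],1),long_deg=round(a,2),mean=P.mean(0).round(1),area=len(r))
E
python3 - <<'E'
from h import *
for n in ['top','scene']:
    c=viewer.read_camera(n)
    for t,z in [('retaining_bar',.008),('tube_cradle',.0),('tube_cradle',.137),('petri',.016),('marker_pen',.008),('tape_roll',.048)]: print(n,t,z,rect(c,n,t,z))
    im=c['img'];x,y=(330,215) if n=='top' else (270,180)
    cv2.imwrite(f'pics/{n}1.png',cv2.resize(im[y:y+80,x:x+130] if n=='top' else im[y:y+130,x:x+140],None,fx=5 if n=='top' else 4,fy=5 if n=='top' else 4,interpolation=cv2.INTER_CUBIC)[:,:,::-1])
E
```

```text
top retaining_bar 0.008 {'score': 0.74, 'c': array([560.1, 252.8]), 'size': array([241.3,  48.3]), 'long_deg': 70.69, 'mean': array([560.2, 250.6]), 'area': 1245}
top tube_cradle 0.0 {'score': 0.89, 'c': array([ 496.1, -214.9]), 'size': array([298.7, 130.1]), 'long_deg': 85.29, 'mean': array([ 495.9, -212.6]), 'area': 4420}
top tube_cradle 0.137 {'score': 0.89, 'c': array([ 488.6, -189.5]), 'size': array([262.6, 114.4]), 'long_deg': 85.29, 'mean': array([ 488.5, -187.5]), 'area': 4420}
top petri 0.016 {'score': 0.75, 'c': array([4.427e+02, 1.000e-01]), 'size': array([57.4, 56.3]), 'long_deg': 89.86, 'mean': array([443. ,  -0.7]), 'area': 354}
top marker_pen 0.008 {'score': 0.51, 'c': array([597.8,  -2.9]), 'size': array([126.2,  14.8]), 'long_deg': 175.74, 'mean': array([596.9,  -2.7]), 'area': 203}
top tape_roll 0.048 {'score': 0.7, 'c': array([782.2, 130.5]), 'size': array([96.3, 86.4]), 'long_deg': 0.62, 'mean': array([783.3, 131.1]), 'area': 398}
scene retaining_bar 0.008 {'score': 0.84, 'c': array([558.5, 251. ]), 'size': array([247.8,  58.5]), 'long_deg': 70.19, 'mean': array([556.3, 247.2]), 'area': 798}
scene tube_cradle 0.0 {'score': 0.81, 'c': array([ 529.4, -182.9]), 'size': array([310.9, 195.9]), 'long_deg': 85.42, 'mean': array([ 509.4, -194.2]), 'area': 3873}
scene tube_cradle 0.137 {'score': 0.81, 'c': array([ 444.5, -217.8]), 'size': array([278.4, 175.4]), 'long_deg': 85.42, 'mean': array([ 426.6, -227.9]), 'area': 3873}
scene petri 0.016 {'score': 0.52, 'c': array([436.3,  -5.3]), 'size': array([68.1, 59.8]), 'long_deg': 31.47, 'mean': array([436.9,  -5.9]), 'area': 300}
scene marker_pen 0.008 {'score': 0.7, 'c': array([593.9,  -4.1]), 'size': array([133.5,  14.6]), 'long_deg': 176.83, 'mean': array([593.1,  -4. ]), 'area': 132}
scene tape_roll 0.048 {'score': 0.66, 'c': array([768.8, 118.8]), 'size': array([128.3,  89.6]), 'long_deg': 30.35, 'mean': array([768.5, 118. ]), 'area': 529}
```

View pics/top1.png

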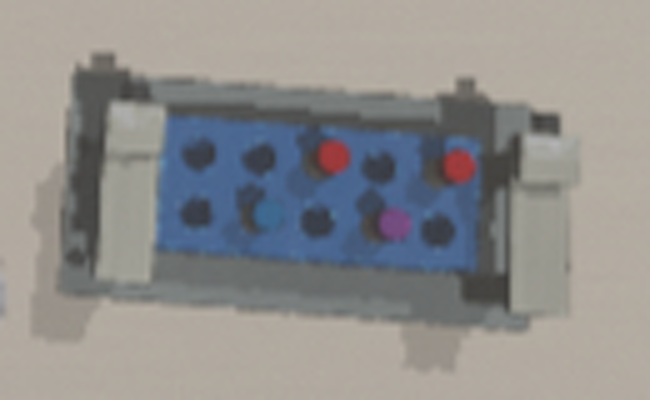

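The top crop shows the cradle's blue rack with light ledges: left front edge at crop (125,281), right (539,313), lips behind. The yaw is about −4.7°. The bar is at (0.560, 0.252) with its long axis at 70.7°, matching 240 x 44 mm. Moving above the bar.

```bash
python3 -m crank '[{"delta_rot":[0,0,8.5],"xyz":[-0.04,-0.02,0],"fingers":-1},{"delta_rot":[0,0,17],"xyz":[-0.08,-0.04,0],"fingers":-1},{"delta_rot":[0,0,25],"xyz":[-0.12,-0.06,0],"fingers":-1},{"delta_rot":[0,0,33],"xyz":[-0.16,-0.08,0],"fingers":-1},{"delta_rot":[0,0,41],"xyz":[-0.2,-0.1,0],"fingers":-1},{"delta_rot":[0,0,49],"xyz":[-0.24,-0.12,0],"fingers":-1},{"delta_rot":[0,0,57],"xyz":[-0.28,-0.14,0],"fingers":-1},{"delta_rot":[0,0,65],"xyz":[-0.32,-0.16,0],"fingers":-1},{"delta_rot":[0,0,73.5],"xyz":[-0.36,-0.18,0],"fingers":-1},{"delta_rot":[0,0,82],"xyz":[-0.386,-0.197,0],"fingers":-1}]' 60
python3 -m crank '[{"delta_rot":[0,0,0.3],"xyz":[0,0,0],"fingers":-1},{"delta_rot":[0,0,0.3],"xyz":[0,0,0],"fingers":-1}]'
python3 - <<'E'
from h import *
c=viewer.read_camera('wrist');cv2.imwrite('pics/w1.png',c['img'][:,:,::-1]);s=telemetry.get_obs()
print(s['eef_pos'],s['q'],R.from_quat(s['tool_rot'],scalar_first=True).as_matrix().round(3).tolist(),s['contact_force'])
print(c['origin'])
for t,z in [('retaining_bar',.008),('knob',.048)]: print(t,rect(c,'wrist',t,z))
print(search_frame('wrist','knob'), proj(c,[.560,.252,.048]))
E
```

```text
t: 3.0
eef_pos: [0.5629, 0.2476, 0.2318]
tool_rot: [0.001, 0.817, 0.577, 0.0]
contact_force: [-0.2, 0.1, -0.9]
gripper_width: 1.002
grasp_force: 0.0
t: 3.2
eef_pos: [0.561, 0.2506, 0.2313]
tool_rot: [-0.0, 0.816, 0.579, 0.0]
contact_force: [0.2, 1.5, -0.6]
gripper_width: 1.0
grasp_force: 0.0
[0.56034844 0.25197048 0.23121092] [-0.85178383  0.39843365  0.43515367  1.73040548 -0.19015348  1.05451445
 -0.68634196] [[0.328, 0.945, -0.0], [0.945, -0.328, 0.001], [0.001, -0.001, -1.0]] [-0.12802301  0.71427994 -0.53967397]
[0.58483072 0.31806683 0.37539493]
retaining_bar {'score': 0.89, 'c': array([564.8, 255.5]), 'size': array([239.6,  45.1]), 'long_deg': 70.26, 'mean': array([568.1, 265.3]), 'area': 6928}
knob {'score': 0.7, 'c': array([566.7, 262.8]), 'size': array([214.4,  39.7]), 'long_deg': 70.18, 'mean': array([569.9, 271.4]), 'area': 7033}
[{'pixel': [318.2, 162.2], 'score': 0.77}] [315.854865   184.48982535]
```

View pics/w1.png

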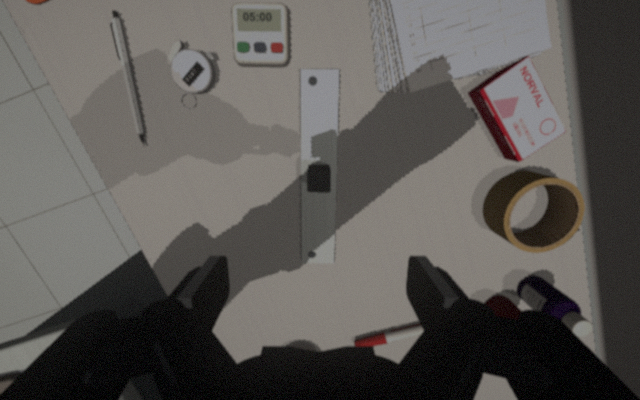

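The wrist view shows the bar running (320,70)–(318,262) with the knob at (319,177). This puts the bar at about (0.565, 0.256), long axis at 70.3°. Shifting slightly and descending.

```bash
python3 -m crank '[{"delta_rot":[0,0,0.6],"xyz":[0.005,0.003,0.04],"fingers":-1},{"delta_rot":[0,0,0.6],"xyz":[0.005,0.003,0.08],"fingers":-1},{"delta_rot":[0,0,0.6],"xyz":[0.005,0.003,0.12],"fingers":-1},{"delta_rot":[0,0,0.6],"xyz":[0.005,0.003,0.15],"fingers":-1},{"delta_rot":[0,0,0.6],"xyz":[0.005,0.003,0.18],"fingers":-1},{"delta_rot":[0,0,0.6],"xyz":[0.005,0.003,0.2],"fingers":-1},{"delta_rot":[0,0,0.6],"xyz":[0.005,0.003,0.216],"fingers":-1},{"delta_rot":[0,0,0.6],"xyz":[0.005,0.003,0.216],"fingers":-1},{"delta_rot":[0,0,0.6],"xyz":[0.005,0.003,0.216],"fingers":0.2}]' 60
python3 -m crank '[{"delta_rot":[0,0,0],"xyz":[0,0,0],"fingers":1},{"delta_rot":[0,0,0],"xyz":[0,0,0],"fingers":1},{"delta_rot":[0,0,0],"xyz":[0,0,0],"fingers":1},{"delta_rot":[0,0,0],"xyz":[0,0,0],"fingers":1},{"delta_rot":[0,0,0],"xyz":[0,0,0],"fingers":1},{"delta_rot":[0,0,0],"xyz":[0,0,0],"fingers":1}]' 60
```

```text
t: 4.3
eef_pos: [0.5656, 0.2552, 0.0158]
tool_rot: [-0.0, 0.818, 0.575, 0.0]
contact_force: [0.3, 0.1, 0.4]
gripper_width: 0.86
grasp_force: 0.0
t: 4.9
eef_pos: [0.5658, 0.2551, 0.0163]
tool_rot: [-0.0, 0.819, 0.574, 0.001]
contact_force: [-1.9, -0.3, 6.9]
gripper_width: 0.297
grasp_force: 61.2
```

```bash
python3 -m crank '[{"delta_rot":[0,0,0],"xyz":[0,0,-0.02],"fingers":1},{"delta_rot":[0,0,0],"xyz":[0,0,-0.05],"fingers":1},{"delta_rot":[0,0,0],"xyz":[0,0,-0.09],"fingers":1},{"delta_rot":[0,0,0],"xyz":[0,0,-0.13],"fingers":1},{"delta_rot":[0,0,0],"xyz":[0,0,-0.17],"fingers":1},{"delta_rot":[0,0,0],"xyz":[0,0,-0.2],"fingers":1},{"delta_rot":[0,0,0],"xyz":[0,0,-0.215],"fingers":1},{"delta_rot":[0,0,0],"xyz":[0,0,-0.215],"fingers":1}]'
python3 - <<'E'
from h import *
s=telemetry.get_obs();M=R.from_quat(s['tool_rot'],scalar_first=True).as_matrix();print(s['eef_pos'],M.round(4).tolist(),s['contact_force'],s['gripper_width'])
c=viewer.read_camera('top')
from scipy.optimize import least_squares
pts=[((125,281),(-58,107,120)),((539,313),(-58,-107,120)),((137,102),(22,107,137)),((550,137),(22,-107,137)),((135,157),(8,107,137)),((548,184),(8,-107,137))]
def f(p):
    r=[]
    for (u,v),P in pts:
        P=np.array(P)/1e3; a=p[2]; W=[p[0]+P[0]*np.cos(a)-P[1]*np.sin(a),p[1]+P[0]*np.sin(a)+P[1]*np.cos(a),P[2]]
        r.append(proj(c,W)-np.array([330+(u-2)/5,215+(v-2)/5]))
    return np.array(r).ravel()
q=least_squares(f,[.49,-.19,-.08]);print(q.x,np.degrees(q.x[2]),q.fun.reshape(-1,2).round(2).tolist())
E
```

```text
t: 5.7
eef_pos: [0.5661, 0.255, 0.2318]
tool_rot: [-0.0, 0.819, 0.574, 0.002]
contact_force: [0.2, -0.5, -3.4]
gripper_width: 0.292
grasp_force: 59.9
[0.56607253 0.25495273 0.2318243 ] [[0.3401, 0.9404, 0.0026], [0.9404, -0.3401, 0.0018], [0.0026, 0.0018, -1.0]] [ 0.19795605 -0.49875587 -3.44041032] 0.29242764804402893
[ 0.50216131 -0.20128675 -0.07727929] -4.4277770318553555 [[-0.11, -1.08], [-0.06, -1.17], [-0.25, 3.41], [0.11, 2.52], [-0.14, -2.2], [0.45, -1.44]]
```

```bash
python3 -m crank '[{"delta_rot":[0,0,-1],"xyz":[-0.025,0.003,0],"fingers":1},{"delta_rot":[0,0,-3],"xyz":[-0.07,0.009,0],"fingers":1},{"delta_rot":[0,0,-5],"xyz":[-0.12,0.016,0],"fingers":1},{"delta_rot":[0,0,-7],"xyz":[-0.17,0.023,0],"fingers":1},{"delta_rot":[0,0,-9],"xyz":[-0.22,0.03,0],"fingers":1},{"delta_rot":[0,0,-11],"xyz":[-0.27,0.037,0],"fingers":1},{"delta_rot":[0,0,-12.5],"xyz":[-0.32,0.044,0],"fingers":1},{"delta_rot":[0,0,-14],"xyz":[-0.37,0.05,0],"fingers":1},{"delta_rot":[0,0,-15],"xyz":[-0.415,0.057,0],"fingers":1},{"delta_rot":[0,0,-15.4],"xyz":[-0.46,0.062,0],"fingers":1}]'
python3 -m crank '[{"delta_rot":[0,0,0],"xyz":[0,0,0.02],"fingers":1},{"delta_rot":[0,0,0],"xyz":[0,0,0.04],"fingers":1},{"delta_rot":[0,0,0],"xyz":[0,0,0.05],"fingers":1},{"delta_rot":[0,0,0],"xyz":[0,0,0.05],"fingers":1},{"delta_rot":[0,0,0],"xyz":[0,0,0.05],"fingers":1}]'
python3 - <<'E'
from h import *
s=telemetry.get_obs();M=R.from_quat(s['tool_rot'],scalar_first=True).as_matrix();print(s['eef_pos'],M.round(4).tolist(),s['contact_force'],s['gripper_width'])
for n in ['top','scene','wrist']:
    c=viewer.read_camera(n)
    print(n,rect(c,n,'retaining_bar',s['eef_pos'][2]-.008),search_frame(n,'tube_cradle')[:1])
    if n=='top': im=cv2.resize(c['img'][195:315,325:465],None,fx=5,fy=5,interpolation=cv2.INTER_CUBIC)
    elif n=='wrist': im=c['img']
    else: im=cv2.resize(c['img'][180:330,250:440],None,fx=4,fy=4,interpolation=cv2.INTER_CUBIC)
    cv2.imwrite(f'pics/{n}2.png',im[:,:,::-1])
E
```

```text
t: 6.75
eef_pos: [0.4651, -0.2006, 0.2282]
tool_rot: [-0.001, 0.734, 0.679, -0.001]
contact_force: [0.5, -0.1, -2.5]
gripper_width: 0.291
grasp_force: 59.8
t: 7.25
eef_pos: [0.467, -0.1987, 0.1799]
tool_rot: [-0.0, 0.734, 0.679, -0.001]
contact_force: [0.2, 0.3, -3.0]
gripper_width: 0.295
grasp_force: 59.8
[ 0.46703182 -0.19874261  0.17988656] [[0.0775, 0.997, -0.0013], [0.997, -0.0775, -0.0001], [-0.0002, -0.0013, -1.0]] [ 0.17544532  0.33132851 -3.02161915] 0.2950576069984554
top {'score': 0.62, 'c': array([ 471.9, -133. ]), 'size': array([111.4,  43.9]), 'long_deg': 87.62, 'mean': array([ 471.6, -132.5]), 'area': 792} [{'pixel': [372.2, 243.7], 'score': 0.61}]
scene {'score': 0.95, 'c': array([ 468. , -202.3]), 'size': array([238.2,  59.7]), 'long_deg': 86.2, 'mean': array([ 460.7, -208.8]), 'area': 1005} [{'pixel': [355.7, 248.0], 'score': 0.63}]
wrist {'score': 0.68, 'c': array([ 470.2, -171.9]), 'size': array([185.,  45.]), 'long_deg': 85.72, 'mean': array([ 471.6, -152.8]), 'area': 27964} [{'pixel': [386.1, 124.5], 'score': 0.62}]
```

View pics/wrist2.png

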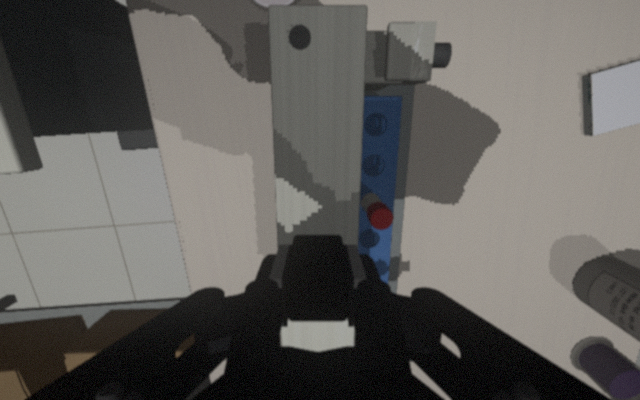

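View pics/top2.png

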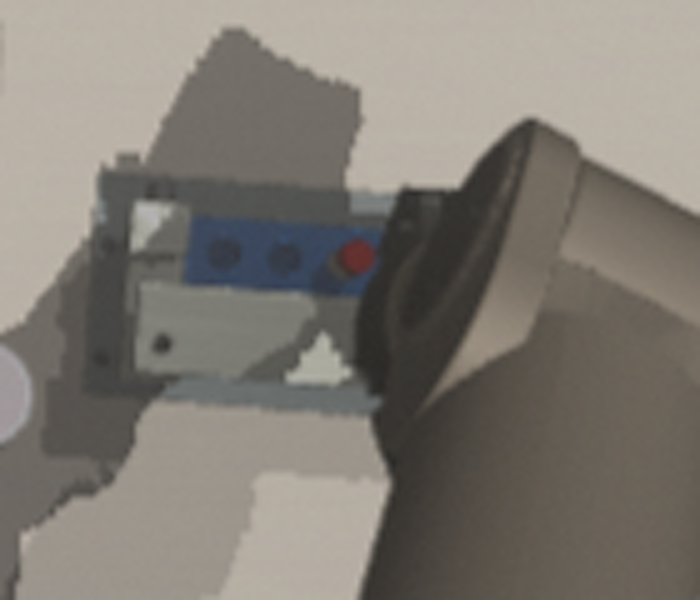

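The wrist view shows the bar's left end at (270–367, 6) and the left lip block at (388–437, 22–80). I'll turn those pixels into positions.

Run:
```python
from h import *
s=telemetry.get_obs();c=viewer.read_camera('wrist')
a=np.radians(-4.45);ex=np.array([np.cos(a),np.sin(a)]);ey=np.array([-ex[1],ex[0]])
zb=s['eef_pos'][2]-.0163+.008
m=lambda p,z:np.round(np.array([onz(c,p,z)[:2]@ex,onz(c,p,z)[:2]@ey])*1000,1)
print('tcp',s['eef_pos'][:2]@ex*1000,s['eef_pos'][:2]@ey*1000)
for p in [(388,22),(388,80)]: print('lip front x=8,y=122/92',m(p,.137))
for p in [(270,7),(367,5),(274,240),(360,240)]: print('bar',m(p,zb))
```

```text
tcp 481.39180484647727 -162.1126035879006
lip front x=8,y=122/92 [520.7 -39.7]
lip front x=8,y=122/92 [522.7 -69.4]
bar [460.9 -43.4]
bar [503.7 -42.6]
bar [ 458.1 -154.3]
bar [ 505.  -154.3]
```

View pics/scene2.png

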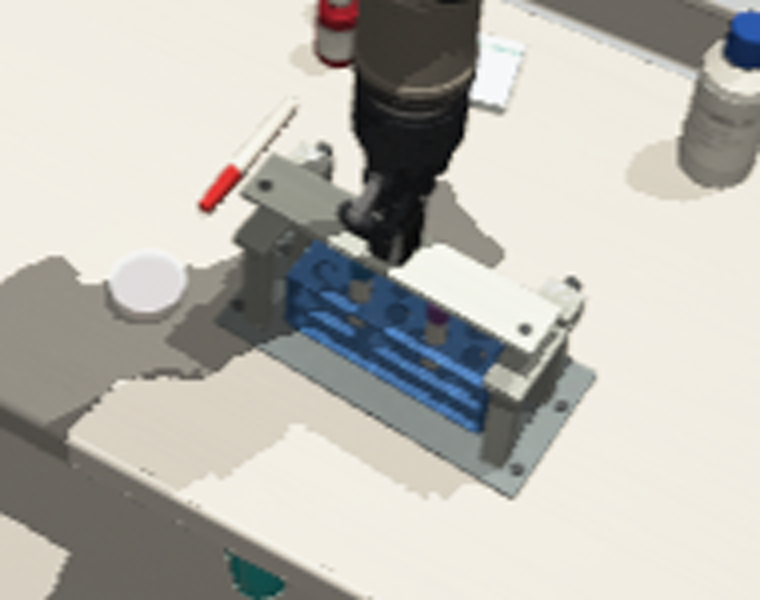

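Bar is centred to within 2 mm and about 32 mm in front of home (clear of lips). Lower it now.

```bash
python3 -m crank '[{"delta_rot":[0,0,0],"xyz":[0,0,0.02],"fingers":1},{"delta_rot":[0,0,0],"xyz":[0,0,0.034],"fingers":1},{"delta_rot":[0,0,0],"xyz":[0,0,0.039],"fingers":1},{"delta_rot":[0,0,0],"xyz":[0,0,0.042],"fingers":1},{"delta_rot":[0,0,0],"xyz":[0,0,0.0435],"fingers":1},{"delta_rot":[0,0,0],"xyz":[0,0,0.0435],"fingers":1},{"delta_rot":[0,0,0],"xyz":[0,0,0.0435],"fingers":1}]'
```

```text
t: 8.45
eef_pos: [0.4675, -0.1992, 0.1372]
tool_rot: [0.0, 0.734, 0.679, 0.0]
contact_force: [0.9, -0.5, -3.1]
gripper_width: 0.3
grasp_force: 59.8
```

```bash
python3 -m crank '[{"delta_rot":[0,0,0],"xyz":[0,0,0.001],"fingers":1},{"delta_rot":[0,0,0],"xyz":[0,0,0.0015],"fingers":1},{"delta_rot":[0,0,0],"xyz":[0,0,0.0015],"fingers":1},{"delta_rot":[0,0,0],"xyz":[0,0,0.0015],"fingers":1}]'
```

```text
t: 8.85
eef_pos: [0.4676, -0.1991, 0.1362]
tool_rot: [0.0, 0.734, 0.679, 0.001]
contact_force: [-2.3, 1.0, 6.0]
gripper_width: 0.297
grasp_force: 61.2
```

```bash
python3 -m crank '[{"delta_rot":[0,0,0],"xyz":[0,0,-0.0005],"fingers":1},{"delta_rot":[0,0,0],"xyz":[0,0,-0.0005],"fingers":1},{"delta_rot":[0,0,0],"xyz":[0,0.004,-0.0005],"fingers":1},{"delta_rot":[0,0,0],"xyz":[0,0.008,-0.0005],"fingers":1},{"delta_rot":[0,0,0],"xyz":[0,0.012,-0.0005],"fingers":1},{"delta_rot":[0,0,0],"xyz":[0,0.016,-0.0005],"fingers":1},{"delta_rot":[0,0,0],"xyz":[0,0.02,-0.0005],"fingers":1},{"delta_rot":[0,0,0],"xyz":[0,0.022,-0.0005],"fingers":1},{"delta_rot":[0,0,0],"xyz":[0,0.022,-0.0005],"fingers":1}]'
```

```text
t: 9.75
eef_pos: [0.4885, -0.2013, 0.1363]
tool_rot: [-0.001, 0.734, 0.679, -0.0]
contact_force: [-5.5, -0.1, 8.7]
gripper_width: 0.294
grasp_force: 61.4
```

```bash
python3 -m crank '[{"delta_rot":[0,0,0],"xyz":[0,0,-0.0004],"fingers":1},{"delta_rot":[0,0,0],"xyz":[0,0.002,-0.0004],"fingers":1},{"delta_rot":[0,0,0],"xyz":[0,0.004,-0.0004],"fingers":1},{"delta_rot":[0,0,0],"xyz":[0,0.005,-0.0004],"fingers":1},{"delta_rot":[0,0,0],"xyz":[0,0.006,-0.0004],"fingers":1},{"delta_rot":[0,0,0],"xyz":[0,0.006,-0.0004],"fingers":1}]'
python3 -m crank '[{"delta_rot":[0,0,0],"xyz":[0,0.001,0],"fingers":1},{"delta_rot":[0,0,0],"xyz":[0,0.002,0],"fingers":1},{"delta_rot":[0,0,0],"xyz":[0,0.002,0],"fingers":1}]'
```

```text
t: 10.35
eef_pos: [0.4926, -0.2012, 0.1363]
tool_rot: [-0.002, 0.734, 0.679, -0.001]
contact_force: [-11.7, 2.8, 14.4]
gripper_width: 0.291
grasp_force: 62.4
t: 10.65
eef_pos: [0.494, -0.2013, 0.1363]
tool_rot: [-0.003, 0.735, 0.679, -0.001]
contact_force: [-13.5, 2.0, 16.5]
gripper_width: 0.295
grasp_force: 62.7
```

```bash
python3 -m crank '[{"delta_rot":[0,0,0],"xyz":[0,0,-0.001],"fingers":1},{"delta_rot":[0,0,0],"xyz":[0,0.001,-0.001],"fingers":1},{"delta_rot":[0,0,0],"xyz":[0,0.002,-0.001],"fingers":1},{"delta_rot":[0,0,0],"xyz":[0,0.002,-0.001],"fingers":1}]'
python3 -m crank '[{"delta_rot":[0,0,0],"xyz":[0,0.001,0],"fingers":1},{"delta_rot":[0,0,0],"xyz":[0,0.002,0],"fingers":1},{"delta_rot":[0,0,0],"xyz":[0,0.002,0],"fingers":1}]'
```

```text
t: 11.05
eef_pos: [0.4961, -0.2015, 0.1364]
tool_rot: [-0.003, 0.734, 0.679, -0.002]
contact_force: [-10.5, 0.9, 5.5]
gripper_width: 0.295
grasp_force: 61.4
t: 11.35
eef_pos: [0.4975, -0.2016, 0.1364]
tool_rot: [-0.003, 0.735, 0.679, -0.002]
contact_force: [-11.7, 1.8, 9.2]
gripper_width: 0.298
grasp_force: 61.7
```

```bash
python3 -m crank '[{"delta_rot":[0,0,0],"xyz":[0,0.001,-0.0003],"fingers":1},{"delta_rot":[0,0,0],"xyz":[0,0.002,-0.0003],"fingers":1},{"delta_rot":[0,0,0],"xyz":[0,0.002,-0.0003],"fingers":1}]'
python3 -m crank '[{"delta_rot":[0,0,0],"xyz":[0,0.001,-0.0003],"fingers":1},{"delta_rot":[0,0,0],"xyz":[0,0.002,-0.0003],"fingers":1},{"delta_rot":[0,0,0],"xyz":[0,0.002,-0.0003],"fingers":1}]'
```

```text
t: 11.65
eef_pos: [0.4983, -0.2016, 0.1364]
tool_rot: [-0.004, 0.735, 0.678, -0.003]
contact_force: [-15.3, 2.4, 9.8]
gripper_width: 0.295
grasp_force: 61.9
t: 11.95
eef_pos: [0.4985, -0.2016, 0.1365]
tool_rot: [-0.006, 0.735, 0.678, -0.003]
contact_force: [-19.8, 2.8, 13.5]
gripper_width: 0.293
grasp_force: 62.5
```

```bash
python3 -m crank '[{"delta_rot":[0,0,0],"xyz":[0,0.001,-0.0006],"fingers":1},{"delta_rot":[0,0,0],"xyz":[0,0.002,-0.0006],"fingers":1},{"delta_rot":[0,0,0],"xyz":[0,0.002,-0.0006],"fingers":1},{"delta_rot":[0,0,0],"xyz":[0,0.002,-0.0006],"fingers":1}]'
python3 - <<'E'
from h import *
s=telemetry.get_obs();M=R.from_quat(s['tool_rot'],scalar_first=True).as_matrix();print(s['eef_pos'],M.round(4).tolist(),s['contact_force'],s['torque'])
w=viewer.read_camera('wrist')['img'];c=viewer.read_camera('scene')['img']
a=cv2.resize(w[0:260,200:480],None,fx=1.4,fy=1.4);b=cv2.resize(c[200:310,290:400],(400,364),interpolation=cv2.INTER_CUBIC)
cv2.imwrite('pics/end.png',np.hstack([a,b])[:,:,::-1])
E
```

```text
t: 12.35
eef_pos: [0.4986, -0.2016, 0.1366]
tool_rot: [-0.007, 0.735, 0.678, -0.004]
contact_force: [-23.5, 3.0, 15.1]
gripper_width: 0.296
grasp_force: 62.8
[ 0.49863814 -0.20158595  0.13658352] [[0.0803, 0.9966, -0.0162], [0.9968, -0.0802, 0.0049], [0.0036, -0.0165, -0.9999]] [-23.51468088   2.99346222  15.12878345] [ 0.44381074  5.18520095 -0.01401932]
```

View pics/end.png

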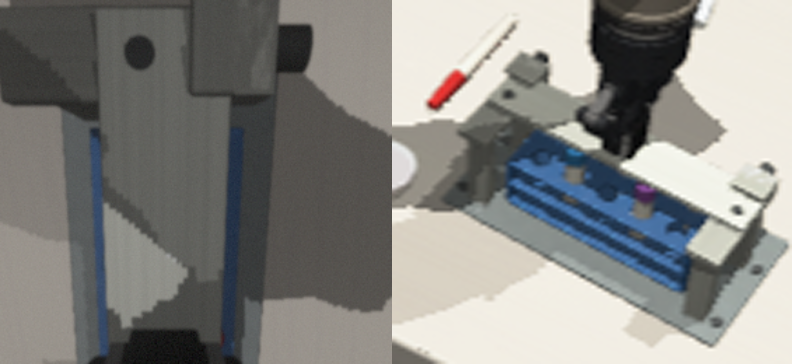

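The bar is firm at the wall: the push force rose from 12 to 23 N with no further motion. Yaw moment is near zero, and both ends show under the lips. Handing in.

```bash
python3 -c "
from station import job,telemetry
print(job.hand_in());s=telemetry.get_obs();print(s['eef_pos'],s['contact_force'])"
```

```text
the job is handed in; nothing more can be done
None
the job is handed in; nothing more can be done
```

I handed the job in at about 12.4 s with the bar still gripped (about 60 N) and pressed home under both lips with about 23 N; no verdict came back, and plunger travel and the right end's seating are inferred from forces and pictures.

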